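# Uncouple the blow nozzle and lay it in its rest

## Task

Take the blow nozzle off the bench air outlet: draw the coupling's sprung sleeve back until the nozzle pops loose, then pull the nozzle straight out so that the sleeve snaps forward again. Lay the nozzle in the two forks of its rest, grip in the wide fork and thin lance in the narrow one, and let go. Do not let the nozzle fall on the bench, and leave the other things where they lie.

Things in the scene. Friction and masses are not known exactly. Their poses are not given: they have to be found in the camera images.
- nozzle_grip (a point): Blow nozzle (rigid, 182 mm, 130 g), locked in the outlet's coupling at the start, level but for a slight droop. Point: on its axis, middle of its ringed grip. x axis along the nozzle towards the nipple (tip towards -x). Along x: grip, 18 mm in diameter, -37 to +43 mm; thin lance, 10 mm, -37 to -90 (tip 12 mm); shoulder, 22 mm, +43 to +49; neck, 8 mm, to +61.5; plug, 16 mm, to +91.5.
- nozzle: The same nozzle as a whole; its frame is that of the middle of its grip.
- nozzle_tip (a point): Centre of the end face of the nozzle's lance tip, on its axis, 90 mm from the middle of the grip.
- mouth (a point): Mouth of the quick coupling: on its level axis, 70 mm above the bench, where the coupling ends. x axis along the coupling into it, towards the block (the nozzle comes out along -x), z up. The seated nozzle has the middle of its grip at x = -50 mm. Drawn out more than 35 mm from its seat, its plug is past the lock; at 42 mm it is wholly clear.
- outlet: Bench air outlet, fixed to the bench: steel foot 70x70x8 mm, aluminium block 42 x 46 mm and 94 mm high, which carries the coupling level on its front. Origin on the bench under the middle of the sleeve (at home); x axis along the coupling from the mouth to the block, whose middle is at x = +75 mm.
- sleeve_mid (a point): Centre, on the axis, of the coupling's sprung steel sleeve: knurled, 40 mm long, waist 36 mm in diameter and 29 mm long between two end flanges of 43 mm. 22 mm behind the mouth (+x of the mouth) when home. x axis along the coupling, towards the block.
- sleeve (a joint): Sleeve drawn back towards the block (m): 0 home, 0.014 stop. A spring pulls it home, 4 N at 0, 8 N at the stop. Past 11 mm the lock opens and an ejector pushes the nozzle 10 mm out, within about 0.2 s. The plug then holds the sleeve 9 to 10 mm back without help until the nozzle is pulled out; then it snaps home. With the sleeve home the nozzle is locked.
- rest_mid (a point): Where the middle of the nozzle's grip comes to lie in the rest: 60 mm above the bench. x axis along the rest from the narrow fork to the wide one, z up: the wide fork, for the grip, is at x = +29 mm, the narrow one, for the thin lance, at x = -52 mm; the nozzle's tip points to -x. About 11 mm of play along x before the nozzle's shoulder or grip end meets a fork.
- rest: Rest, fixed to the bench: steel base plate 130x60x8 mm with two upright open V forks in line, 6 mm thick, flanks at 45 degrees. Mouths 54 mm (wide fork) and 37 mm (narrow fork) wide; prongs end 14 and 11 mm above the axis of the lying nozzle. Origin on the bench, 60 mm below the point for the grip; same axes.
- lead_hammer: Bystander: small hammer with wooden handle, 104x130x23 mm, lying on the bench. Origin at the middle of its underside.
- pen: Bystander: ballpoint pen, 142 mm long, 13 mm thick. Origin at the middle of its underside.
- mask_tape: Bystander: roll of masking tape lying flat, 93 mm in diameter, 19 mm high. Origin at the middle of its underside.
- setting_block: Bystander: plain wooden block, 32x60x22 mm. Origin at the middle of its underside.
- marker: Bystander: marker pen, 136 mm long, 14 mm thick. Origin at the middle of its underside.
Things that resemble listed ones, but are neither listed nor needed, are in the scene too. Leave any purple look-alike of the outlet alone.

How it is judged:
On the way, in this order (a step that is already met when the one before it is completed fails the run):
1. the sleeve is drawn back and the nozzle has popped loose, still in the coupling (value of joint sleeve above 0.007 m and x of nozzle_grip in the frame of mouth between -0.08 and -0.056 m and y of nozzle_grip in the frame of mouth between -0.02 and 0.02 m), for 0.1 s.
2. the nozzle is out of the coupling and the sleeve has snapped forward (distance between nozzle_grip and mouth above 0.092 m and value of joint sleeve below 0.002 m), for 0.1 s.
At the end, for the whole second after the job is handed in: The sleeve is home (within 2 mm) and the nozzle lies still and level in both forks of the rest: middle of its grip within 18 mm along the rest and 6 mm across and in height of its place, axis within 0.12 rad of the rest's, lance tip on the narrow fork's side (value of joint sleeve below 0.002 m and x of nozzle_grip in the frame of rest_mid between -0.018 and 0.018 m and y of nozzle_grip in the frame of rest_mid between -0.006 and 0.006 m and z of nozzle_grip in the frame of rest_mid between -0.006 and 0.006 m and x of nozzle_tip in the frame of rest_mid below -0.06 m and angle between the x axis of nozzle_grip and the x axis of rest_mid, either way round below 0.12 rad and linear speed of nozzle below 0.02 m/s); the robot touches nothing.
It fails at once if the nozzle falls on the bench (height (world z) of nozzle_grip below 0.03 m).
It fails at once if a bystander is pushed more than 30 mm (distance of any of lead_hammer, pen, mask_tape, setting_block, marker from where it was at the start of the episode above 0.03 m).
It also fails if it takes over 48 s, if anything falls off the work surface, if the arm or the gripper's body presses on something with over 40 N, if the wrist force passes 120 N, or if a joint passes its speed limit or range.

## Robot

A 6-joint arm with a two-finger parallel gripper is mounted at the origin on a cart in front of the work surface, level with it; the furniture and walls round the work are solid. World frame = base frame: x ahead of the robot, y to its left, z up, the work surface at z = 0. Lengths are in m, angles in rad, forces in N, time in s.
With the tool pointing down it reaches from about 0.225 to 0.875 m from the base axis. Payload 3.4 kg.
Tool frame: the origin (TCP) lies at the very end of the fingers, on their centre line; the grasp point (between the pads) lies 19 mm behind it (manip.hold_point_z is the distance from the TCP to the grasp point, in m); z points along the fingers, x is the direction in which the jaws open and shut, and the axes are right-handed (so a half turn about z gives the same grasp; the last joint's range is limited). The gripper opens to 85 mm and grips with 20 to 120 N. Pads are 22 mm wide; open, the fingers measure 114 mm over their backs; the gripper's body (76 mm by 85 mm) begins 54 mm behind the grasp point. The pads swing forward as they close: fully open they stand 13 mm farther back than shut.
Start: joints at [1.157, 0.276, 1.505, -0, 1.361, -0.121], TCP at [0.166, 0.551, 0.231] pointing down, gripper open.
Joint ranges: [-2.89, 2.89], [-0.75, 2.08], [0.22, 2.7], [-1.18, 4.32], [0.11, 2.71], [-2.7, 2.7]. Speed limits (rad/s): [2.57, 2.57, 3.14, 3.14, 3.14, 3.14].

## Interface

Orientations are given as a unit quaternion [w, x, y, z].
In Python, from rig import manip gives the robot as it stands.
- The arm moves only by the tool apply_moves, never from a script. Its argument "commands" is one flat list of numbers, 6 for each row, row after row: the shift along the tool's x, y, z normalised to -1 to 1, where 1 is 0.03 m, then the turn, a rotation vector about the tool's x, y, z normalised to -1 to 1, where 1 is 0.15 rad. A call has 1 to 20 rows; each row shifts and turns the commanded pose from where the row before left it, along the tool's axes as they then stand; what a row does not reach is not made up. A row lasts 1/10 s, in which the tool goes at most 50 mm and 8.59 degrees, less where a joint would pass 70% of its speed; a pose out of reach is approached as far as the arm can. A call with a number of a shift or a turn outside -1 to 1 is refused whole. A call with a gripper value outside its range is refused whole. "jaw" is the opening, from -1 (shut) to 1 (fully open), set as the call begins (left out, the last holds). The fingers move at their own pace and stop on an object; "newtons" is the grip in N (left out, the last holds). Time passes only in rows, so rows that do not move let the fingers close. It gives the time, the measured TCP pose, the force and the opening at its end, in the units of the state.
- manip.get_state(): the state, without advancing time (a new reading comes with each control period).
- manip.get_image(name): name is "side" or "top"; returns a dict with "frame" (400x640x3 uint8, red, green, blue), "fx", "fy", "cx", "cy" (pixels), "extrinsics" (4x4, takes a point from camera to world coordinates). Camera axes: x right, y up, looking along -z (the intrinsics and any distortion apply to the point x, -y, -z); pixel columns grow to the right and rows downward; lengths in m; the calibration is good to about 2 mm. A picture is of the moment at which its call begins. There is no depth.
- manip.sign_off(): hands the job in, once; it reports no verdict.
The state is a dict: "clock": time; "qpos": joint angles; "qd": joint speeds; "effort": joint torques, N m; "position": TCP position; "ee_rot": TCP orientation; "contact_force": force on the tool from outside, world axes, zero at the start; "moment": the same for the moment, N m; "width": finger opening in m.
Only numpy, scipy, OpenCV 4.12 (cv2) and the standard library are available. Lean on these libraries where they do the work, as an engineer would, in place of code of your own. Each camera call takes 0.05 s, during which the arm holds its last target. There are 200 camera calls.

## Working session

There is one attempt and no reset: what is moved stays moved. The work goes in short steps, Python scripts to look and compute and a tool call to move; the robot and the scene stay as the last step left them, time stands still between calls to the robot, and variables do not carry over. Pictures are saved under pics/ and viewed, about 8 in all and at most 12, crops included, and the job is handed in when it is done.

Besides the shell and the picture viewer there is one more tool, called after ">>>" by a JSON object that holds its "name" and its "arguments", one argument or row to a line. apply_moves: Moves the arm, as the interface text tells. Scaled input: -1 to 1 covers 0.03 m each way for a shift and 0.15 rad each way for a turn. Its arguments: {"type":"object","properties":{"commands":{"type":"array"},"jaw":{"type":"number"},"newtons":{"type":"number"}},"required":["commands"]}

```bash
ls; mkdir -p pics
python3 - <<'E'
from rig import manip
import cv2,json
s=manip.get_state();print(s)
for n in("side","top"):
    d=manip.get_image(n);cv2.imwrite(f"pics/{n}0.png",d["frame"][...,::-1]);print(n,d["fx"],d["fy"],d["cx"],d["cy"],d["extrinsics"],[k for k in d])
E
```

```text
pics
{'clock': 0.0, 'qpos': array([ 1.15700995e+00,  2.76607697e-01,  1.50614580e+00, -4.95406885e-06,
        1.36070407e+00, -1.20991388e-01]), 'qd': array([ 0.00032389, -0.00017852,  0.00204382,  0.00046943, -0.00148216,
       -0.00098174]), 'effort': array([ 2.90805956e-04, -4.16766572e+01, -2.45807576e+01, -1.23712866e-04,
        1.10169151e-02, -2.51883404e-05]), 'position': array([0.16574706, 0.55003381, 0.23042743]), 'ee_rot': array([ 4.63811632e-04,  8.02691496e-01,  5.96393740e-01, -8.08925085e-04]), 'contact_force': array([-0.67653837, -1.31724311,  0.22941776]), 'moment': array([ 0.01545773,  0.03364522, -0.0142915 ]), 'width': 0.08523260371271783}
side 503.7644190774778 503.7644190774778 322.1190744450689 192.91153079880885 [[ 0.95717986  0.15570849 -0.24405243  0.23857435]
 [-0.28919819  0.47621193 -0.83041352 -1.08552521]
 [-0.01308176  0.86543461  0.50085108  0.70886359]
 [ 0.          0.          0.          1.        ]] ['frame', 'fx', 'fy', 'cx', 'cy', 'extrinsics']
top 383.59202228141214 383.59202228141214 322.25016377778985 201.8133296023051 [[ 0.00254012  0.98792899 -0.15488662  0.39780056]
 [-0.99983831  0.00526635  0.01719363 -0.02650629]
 [ 0.01780177  0.1548179   0.98778262  1.04164828]
 [ 0.          0.          0.          1.        ]] ['frame', 'fx', 'fy', 'cx', 'cy', 'extrinsics']
```

View pics/side0.png

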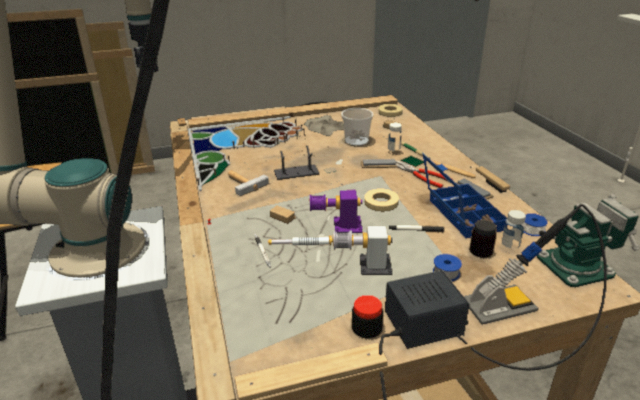

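View pics/top0.png

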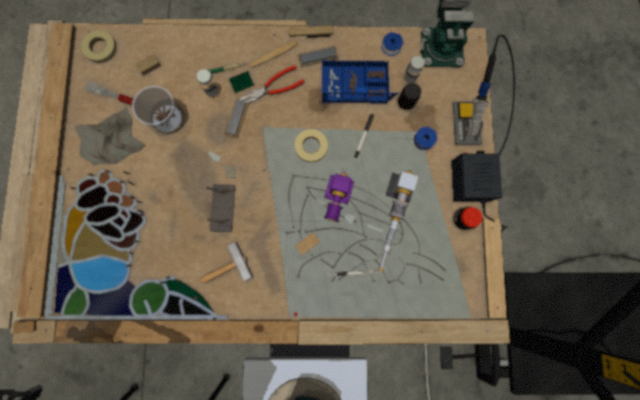

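```bash
cat > h.py <<'E'
import numpy as np, cv2
from rig import manip
def cam(n):
    return manip.get_image(n)
def ray(d,u,v):
    E=d["extrinsics"];r=E[:3,:3]@np.array([(u-d["cx"])/d["fx"],-(v-d["cy"])/d["fy"],-1]);return E[:3,3],r
def atz(d,u,v,z):
    o,r=ray(d,u,v);return o+r*(z-o[2])/r[2]
def proj(d,p):
    E=d["extrinsics"];c=E[:3,:3].T@(np.array(p)-E[:3,3]);return d["cx"]-d["fx"]*c[0]/c[2],d["cy"]+d["fy"]*c[1]/c[2]
def tri(d1,p1,d2,p2):
    o1,r1=ray(d1,*p1);o2,r2=ray(d2,*p2)
    A=np.stack([r1,-r2],1);t=np.linalg.lstsq(A,o2-o1,rcond=None)[0]
    a=o1+r1*t[0];b=o2+r2*t[1];return (a+b)/2,np.linalg.norm(a-b)
def crop(d,u0,v0,w,h,k,f):
    im=cv2.resize(d["frame"][v0:v0+h,u0:u0+w,::-1],None,fx=k,fy=k,interpolation=cv2.INTER_CUBIC)
    return im
E
python3 - <<'E'
from h import *
t=cam("top");s=cam("side")
print(proj(t,[.166,.55,.23]),proj(s,[.166,.55,.23]),proj(t,[0,0,0]),proj(s,[0,0,0]))
a=crop(t,350,160,90,120,4,0);b=crop(t,190,165,90,75,4,0)
im=np.zeros((480,760,3),np.uint8);im[:480,:360]=a;im[:300,380:740]=b
cv2.imwrite("pics/tc.png",im)
a=crop(s,230,210,170,75,4,0);b=crop(s,255,140,80,50,5,0)
im=np.zeros((560,700,3),np.uint8);im[:300,:680]=a;im[305:555,:400]=b
cv2.imwrite("pics/sc.png",im)
E
```

```text
(np.float64(22.117020368441104), np.float64(380.2458746641489)) (np.float64(151.19149451111792), np.float64(80.34048510846401)) (np.float64(303.97790105700136), np.float64(421.65858150177985)) (np.float64(98.02876222619099), np.float64(249.1143655214683))
```

View pics/tc.png

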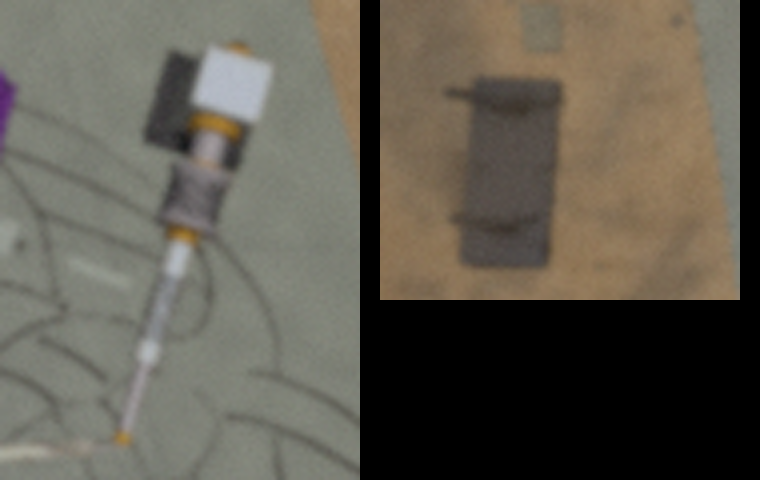

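View pics/sc.png

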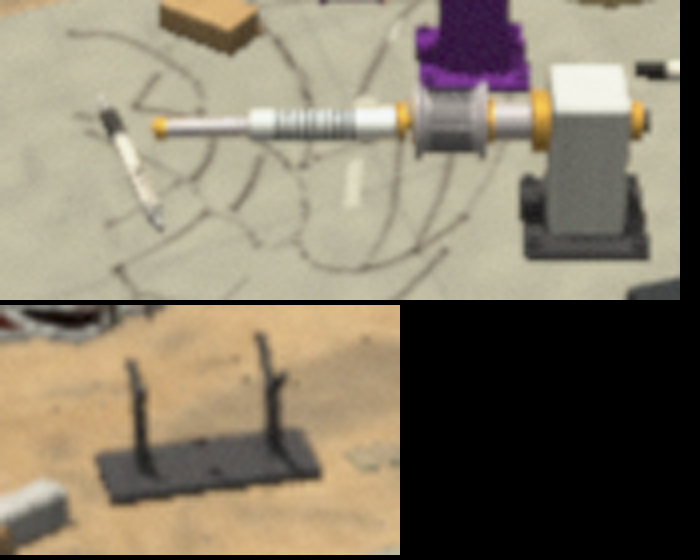

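Run:
```python
from h import *
t=cam("top");s=cam("side")
T=lambda x,y:(350+(x+.5)/4-.5,160+(y+.5)/4-.5)
R=lambda x,y:(190+(x-380+.5)/4-.5,165+(y+.5)/4-.5)
S=lambda x,y:(230+(x+.5)/4-.5,210+(y+.5)/4-.5)
Q=lambda x,y:(255+(x+.5)/5-.5,140+(y-305+.5)/5-.5)
for n,a,b in [("tip",(122,440),(157,128)),("ringstart",(149,352),(262,124)),("sleeve",(197,197),(452,119)),("rearflange",(241,50),(637,118))]:
    print(n,tri(t,T(*a),s,S(*b)),atz(t,*T(*a),.07),atz(s,*S(*b),.07))
print("blocktop",atz(t,*T(233,84),.094))
c=[atz(t,*R(*p),.008) for p in[(475,78),(560,80),(548,267),(461,264)]]
print(np.round(c,4),np.mean(c,0))
c=[atz(s,*Q(*p),.008) for p in[(97,455),(305,430),(320,472),(112,495)]]
print(np.round(c,4),np.mean(c,0))
print("forkprongs top", [atz(t,*R(*p),.072) for p in[(447,92),(560,94),(453,218),(550,213)]])
print("side prong", [atz(s,*Q(*p),.073) for p in[(132,363),(262,336)]],[atz(s,*Q(*p),.073) for p in[(143,392),(281,377)]])
```

```text
tip (array([ 0.37917003, -0.18910682,  0.06739822]), np.float64(3.0371622930952183e-05)) [ 0.37920481 -0.18867029  0.07      ] [ 0.37861475 -0.19274484  0.07      ]
ringstart (array([ 0.43392071, -0.20686975,  0.0701536 ]), np.float64(5.186789617435124e-05)) [ 0.43395199 -0.20690298  0.07      ] [ 0.43394164 -0.20665649  0.07      ]
sleeve (array([ 0.53218383, -0.23922634,  0.07396245]), np.float64(0.0002595870219021739)) [ 0.53286288 -0.24012862  0.07      ] [ 0.5338797  -0.23394934  0.07      ]
rearflange (array([ 0.62781346, -0.27020863,  0.07492947]), np.float64(0.0014371764007286483)) [ 0.62970833 -0.27166616  0.07      ] [ 0.63004044 -0.26396511  0.07      ]
blocktop [ 0.60187839 -0.25979474  0.094     ]
[[0.6072 0.2533 0.008 ]
 [0.6062 0.1954 0.008 ]
 [0.4783 0.1986 0.008 ]
 [0.48   0.2568 0.008 ]] [0.54293849 0.22601325 0.008     ]
[[0.4823 0.2567 0.008 ]
 [0.6113 0.2493 0.008 ]
 [0.6044 0.1932 0.008 ]
 [0.48   0.2037 0.008 ]] [0.54450937 0.22573113 0.008     ]
forkprongs top [array([0.5850273 , 0.25339127, 0.072     ]), array([0.5841558 , 0.18131022, 0.072     ]), array([0.50401107, 0.24564246, 0.072     ]), array([0.50746688, 0.18471859, 0.072     ])]
side prong [array([0.50415749, 0.24144932, 0.073     ]), array([0.58700935, 0.25377096, 0.073     ])] [array([0.50154789, 0.20130937, 0.073     ]), array([0.58248244, 0.19540254, 0.073     ])]
```

>>> {"name": "apply_moves", "arguments": {
  "commands": [-0.96,0.9,0.12,0,0,0.147,-0.96,0.9,0.12,0,0,0,-0.96,0.9,0.12,0,0,0,-0.96,0.9,0.12,0,0,0,-0.96,0.9,0.12,0,0,0,-0.96,0.9,0.12,0,0,0,-0.96,0.9,0.12,0,0,0,-0.96,0.9,0.12,0,0,0,-0.96,0.9,0.12,0,0,0,-0.96,0.9,0.12,0,0,0,-0.96,0.9,0.12,0,0,0,-0.96,0.9,0.12,0,0,0,-0.96,0.9,0.12,0,0,0,-0.96,0.9,0.12,0,0,0,-0.96,0.9,0.12,0,0,0,-0.96,0.9,0.12,0,0,0,-0.96,0.9,0.12,0,0,0,-0.96,0.9,0.12,0,0,0],
  "jaw": 1,
  "newtons": 50
}}

```text
clock: 2.1
position: [0.4688, -0.0942, 0.1664]
ee_rot: [0.0, 0.809, 0.587, 0.0]
contact_force: [0.3, 0.6, 0.6]
width: 0.0855
```

```bash
cat >> h.py <<'E'
from scipy.spatial.transform import Rotation as Ro
def togo(p,yaw):
    s=manip.get_state();q=s["ee_rot"];M=Ro.from_quat(np.r_[q[1:],q[0]]).as_matrix()
    c,n=np.cos(yaw),np.sin(yaw);W=np.array([[c,n,0],[n,-c,0],[0,0,-1]]).T
    print("t",round(s["clock"],2),"pos",s["position"].round(4),"yaw",np.arctan2(M[1,0],M[0,0]).round(4),"F",s["contact_force"].round(1),"w",s["width"].round(4))
    print("shift m",(M.T@(np.array(p)-s["position"])).round(4),"turn rad",Ro.from_matrix(M.T@W).as_rotvec().round(4))
E
python3 -c "
from h import *
togo([.5325,-.2388,.15],1.256)"
```

```text
Traceback (most recent call last):
  File "h.py", line 22, in togo
    print("t",round(s["clock"],2),"pos",s["position"].round(4),"yaw",np.arctan2(M[1,0],M[0,0]).round(4),"F",s["contact_force"].round(1),"w",s["width"].round(4))
                                                                                                                                            ^^^^^^^^^^^^^^^^
AttributeError: 'float' object has no attribute 'round'
```

>>> {"name": "apply_moves", "arguments": {
  "commands": [-0.78,0.7,0.1,0,0,0,-0.78,0.7,0.1,0,0,0,-0.78,0.7,0.1,0,0,0,-0.78,0.7,0.1,0,0,0,-0.78,0.7,0.1,0,0,0,0,0,0,0,0,0]
}}

```text
clock: 2.7
position: [0.5337, -0.2402, 0.1508]
ee_rot: [0.001, 0.81, 0.586, -0.0]
contact_force: [-0.8, -0.1, -0.6]
width: 0.085
```

```bash
sed -i 's/s\["width"\].round(4)/round(s["width"],4)/' h.py
python3 - <<'E'
from h import *
togo([.5325,-.2388,.15],1.256)
s=cam("side");t=cam("top")
a=crop(s,250,170,150,120,4,0);b=crop(t,370,140,50,120,4,0)
im=np.zeros((480,800,3),np.uint8);im[:,:600]=a;im[:,600:]=b
cv2.imwrite("pics/a1.png",im)
p=manip.get_state()["position"];u=proj(s,p);v=proj(t,p);print("tcp crop px",(u[0]-250)*4,(u[1]-170)*4,(v[0]-370)*4+600,(v[1]-140)*4)
E
```

```text
t 2.7 pos [ 0.5337 -0.2402  0.1508] yaw 1.2533 F [-0.8 -0.1 -0.6] w 0.085
shift m [ 0.0009 -0.0016  0.0008] turn rad [ 0.0021  0.0017 -0.0027]
tcp crop px 369.1792862464547 154.36929043450948 738.855896921338 258.69909880298314
```

View pics/a1.png

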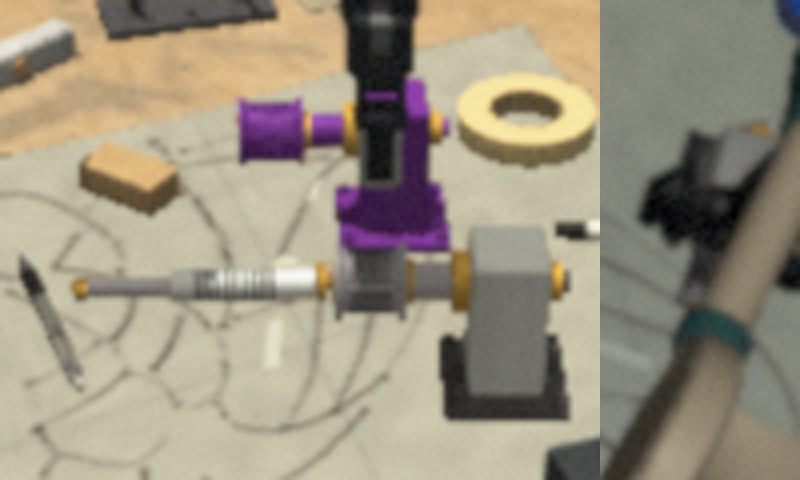

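>>> {"name": "apply_moves", "arguments": {
  "commands": [0.03,-0.05,0.86,0,0,0,0,0,0.86,0,0,0,0,0,0.86,0,0,0,0,0,0.86,0,0,0,0,0,0,0,0,0,0,0,0,0,0,0]
}}

```text
clock: 3.4
position: [0.5305, -0.234, 0.0487]
ee_rot: [-0.0, 0.809, 0.588, -0.0]
contact_force: [-0.0, 0.1, 0.5]
width: 0.0857
```

Run:
```python
from h import *
togo([.5325,-.2388,.047],1.256)
s=cam("side")
cv2.imwrite("pics/a2.png",crop(s,290,190,110,90,6,0))
```

```text
t 3.4 pos [ 0.5305 -0.234   0.0487] yaw 1.2568 F [-0.   0.1  0.5] w 0.0857
shift m [-0.004   0.0034  0.0017] turn rad [-0.0008 -0.0005  0.0008]
```

View pics/a2.png

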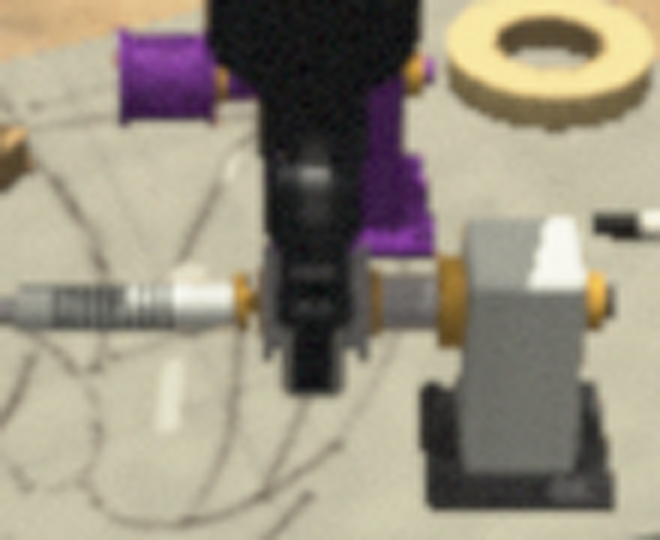

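>>> {"name": "apply_moves", "arguments": {
  "commands": [-0.13,0.08,0.03,0,0,0,0,0,0,0,0,0]
}}

```text
clock: 3.65
position: [0.5331, -0.2404, 0.0488]
ee_rot: [0.002, 0.809, 0.587, 0.001]
contact_force: [-0.3, 0.0, -0.9]
width: 0.0852
```

>>> {"name": "apply_moves", "arguments": {
  "commands": [0,0,0,0,0,0,0,0,0,0,0,0,0,0,0,0,0,0,0,0,0,0,0,0,0,0,0,0,0,0,0,0,0,0,0,0,0,0,0,0,0,0,0,0,0,0,0,0],
  "jaw": -1,
  "newtons": 35
}}

```text
clock: 4.45
position: [0.5325, -0.2375, 0.0479]
ee_rot: [-0.001, 0.809, 0.587, 0.001]
contact_force: [1.7, 4.3, 3.4]
width: 0.0338
```

Run:
```python
from h import *
togo([.5325,-.2388,.047],1.256)
```

```text
t 4.45 pos [ 0.5325 -0.2375  0.0479] yaw 1.2552 F [1.7 4.3 3.4] w 0.0338
shift m [-0.0013  0.0005  0.0009] turn rad [ 0.0001 -0.0034 -0.0008]
```

>>> {"name": "apply_moves", "arguments": {
  "commands": [0,0.1,0,0,0,0,0,0.1,0,0,0,0,0,0.1,0,0,0,0,0,0.1,0,0,0,0,0,0.05,0,0,0,0,0,0,0,0,0,0,0,0,0,0,0,0,0,0,0,0,0,0]
}}

```text
clock: 5.25
position: [0.5422, -0.2406, 0.0478]
ee_rot: [-0.004, 0.809, 0.587, -0.0]
contact_force: [-5.5, 6.0, 8.8]
width: 0.0338
```

Run:
```python
from h import *
togo([.5325,-.2388,.047],1.256)
s=cam("side")
cv2.imwrite("pics/a3.png",crop(s,250,190,150,90,5,0))
```

```text
t 5.25 pos [ 0.5422 -0.2406  0.0478] yaw 1.2556 F [-5.5  6.   8.8] w 0.0338
shift m [-0.0013 -0.0098  0.0009] turn rad [-0.0062 -0.0035 -0.0004]
```

View pics/a3.png

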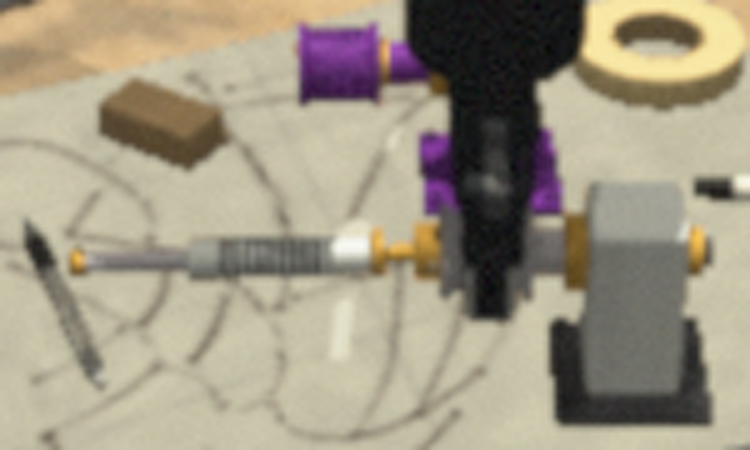

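>>> {"name": "apply_moves", "arguments": {
  "commands": [0,0,0,0,0,0,0,0,0,0,0,0,0,0,0,0,0,0,0,0,0,0,0,0,0,0,0,0,0,0,0,0,0,0,0,0,0,0,0,0,0,0],
  "jaw": 1
}}

```text
clock: 6.0
position: [0.5448, -0.2436, 0.0473]
ee_rot: [0.0, 0.809, 0.588, 0.0]
contact_force: [0.3, -0.1, -0.5]
width: 0.0854
```

Run:
```python
from h import *
togo([.4565,-.2143,.049],1.256)
```

```text
t 6.0 pos [ 0.5448 -0.2436  0.0473] yaw 1.256 F [ 0.3 -0.1 -0.5] w 0.0854
shift m [ 0.0005 -0.093  -0.0017] turn rad [ 0.0001 -0.0001 -0.    ]
```

>>> {"name": "apply_moves", "arguments": {
  "commands": [0.02,-0.62,-0.05,0,0,0,0,-0.62,0,0,0,0,0,-0.62,0,0,0,0,0,-0.62,0,0,0,0,0,-0.62,0,0,0,0,0,0,0,0,0,0,0,0,0,0,0,0]
}}

```text
clock: 6.7
position: [0.4573, -0.2147, 0.0492]
ee_rot: [0.001, 0.809, 0.587, 0.0]
contact_force: [0.5, 0.7, 0.4]
width: 0.0852
```

Run:
```python
from h import *
togo([.4565,-.2143,.049],1.256)
s=cam("side")
cv2.imwrite("pics/a4.png",crop(s,250,190,150,90,5,0))
```

```text
t 6.7 pos [ 0.4573 -0.2147  0.0492] yaw 1.2556 F [0.5 0.7 0.4] w 0.0852
shift m [ 0.0001 -0.0008  0.0002] turn rad [ 0.0018  0.0003 -0.0004]
```

View pics/a4.png

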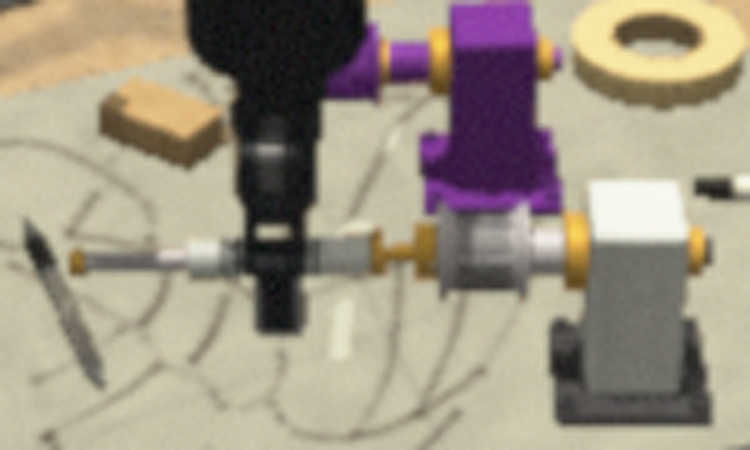

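>>> {"name": "apply_moves", "arguments": {
  "commands": [0,0,0,0,0,0,0,0,0,0,0,0,0,0,0,0,0,0,0,0,0,0,0,0,0,0,0,0,0,0,0,0,0,0,0,0,0,0,0,0,0,0,0,0,0,0,0,0,0,0,0,0,0,0,0,0,0,0,0,0],
  "jaw": -1,
  "newtons": 60
}}

```text
clock: 7.75
position: [0.4566, -0.2139, 0.0489]
ee_rot: [-0.0, 0.809, 0.588, 0.0]
contact_force: [2.4, 3.4, -0.5]
width: 0.016
```

Run:
```python
from h import *
togo([.4565,-.2143,.049],1.256)
```

```text
t 7.75 pos [ 0.4566 -0.2139  0.0489] yaw 1.256 F [ 2.4  3.4 -0.5] w 0.016
shift m [-0.0004  0.     -0.0001] turn rad [ 0.0001 -0.0005 -0.    ]
```

>>> {"name": "apply_moves", "arguments": {
  "commands": [0.03,-0.1,0,0,0,0,0,-0.2,0,0,0,0,0,-0.2,0,0,0,0,0,-0.2,0,0,0,0,0,-0.3,0,0,0,0,0,-0.3,0,0,0,0,0,-0.3,0,0,0,0,0,-0.3,0,0,0,0,0,-0.2,0,0,0,0,0,0,0,0,0,0,0,0,0,0,0,0]
}}

```text
clock: 8.85
position: [0.3971, -0.194, 0.049]
ee_rot: [0.0, 0.809, 0.587, 0.0]
contact_force: [0.8, 0.4, -0.5]
width: 0.0161
```

Run:
```python
from h import *
togo([.4565,-.2143,.049],1.256)
s=cam("side")
a=crop(s,230,190,170,90,4,0);b=crop(s,255,140,80,50,4,0)
im=np.zeros((570,680,3),np.uint8);im[:360]=a;im[365:565,:320]=b
cv2.imwrite("pics/a5.png",im)
```

```text
t 8.85 pos [ 0.3971 -0.194   0.049 ] yaw 1.2558 F [ 0.8  0.4 -0.5] w 0.0161
shift m [-0.0009  0.0628  0.0001] turn rad [ 0.0008  0.0001 -0.0002]
```

View pics/a5.png

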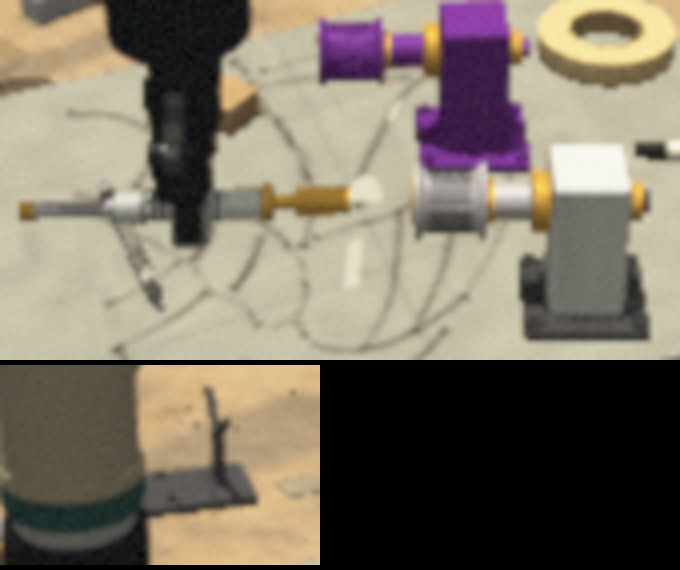

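>>> {"name": "apply_moves", "arguments": {
  "commands": [0,0,-0.5,0,0,0,0,0,-0.85,0,0,0,0,0,-0.85,0,0,-0.6,0,0,-0.85,0,0,-0.6,0,0,-0.4,0,0,-0.6,0.4,0.13,0,0,0,0,0.8,0.27,0,0,0,0,0.9,0.3,0,0,0,0,0.9,0.3,0,0,0,0,0.9,0.3,0,0,0,0,0.9,0.3,0,0,0,0,0.9,0.3,0,0,0,0,0.9,0.3,0,0,0,0,0.9,0.3,0,0,0,0,0.9,0.3,0,0,0,0,0.9,0.3,0,0,0,0,0.9,0.3,0,0,0,0,0.9,0.3,0,0,0,0,0.9,0.3,0,0,0,0,0.9,0.3,0,0,0,0]
}}

```text
clock: 10.9
position: [0.5424, 0.1892, 0.1508]
ee_rot: [-0.001, 0.723, 0.69, -0.001]
contact_force: [0.6, 0.2, -1.9]
width: 0.0163
```

Run:
```python
from h import *
togo([.5580,.2244,.15],1.526)
```

```text
t 10.9 pos [0.5424 0.1892 0.1508] yaw 1.5242 F [ 0.6  0.2 -1.9] w 0.0163
shift m [0.0359 0.014  0.0008] turn rad [-0.0025  0.     -0.0018]
```

>>> {"name": "apply_moves", "arguments": {
  "commands": [0.6,0.23,0,0,0,0,0.6,0.24,0,0,0,0,0,0,0.5,0,0,0,0,0,0.5,0,0,0,0,0,0,0,0,0,0,0,0,0,0,0]
}}

```text
clock: 11.5
position: [0.5583, 0.2225, 0.1217]
ee_rot: [-0.0, 0.723, 0.691, -0.001]
contact_force: [-0.1, 0.6, -1.6]
width: 0.0163
```

Run:
```python
from h import *
togo([.5580,.2244,.12],1.526)
s=cam("side");t=cam("top")
a=crop(s,245,110,110,80,5,0);b=crop(t,180,160,60,100,4,0)
im=np.zeros((400,800,3),np.uint8);im[:,:550]=a;im[:,555:795]=b
cv2.imwrite("pics/a6.png",im)
```

```text
t 11.5 pos [0.5583 0.2225 0.1217] yaw 1.5254 F [-0.1  0.6 -1.6] w 0.0163
shift m [ 0.0019 -0.0003  0.0017] turn rad [-0.0017  0.0005 -0.0006]
```

View pics/a6.png

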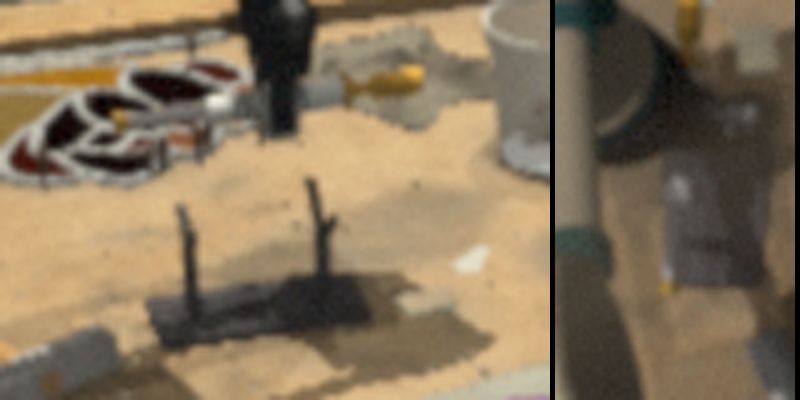

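Run:
```python
from h import *
t=cam("top");s=cam("side")
T=lambda x,y:(180+(x-555+.5)/4-.5,160+(y+.5)/4-.5)
S=lambda x,y:(245+(x+.5)/5-.5,110+(y+.5)/5-.5)
a,e=tri(t,T(667,286),s,S(120,118));b,f=tri(t,T(688,18),s,S(420,80));print(a,e,b,f)
d=b-a;print(np.linalg.norm(d),np.arctan2(d[1],d[0]),d[2]/.18,"mid",a+d*90/181.5)
for n in[(181,210),(310,182)],[(190,236),(331,222)]:print([atz(s,*S(*p),.073).round(4) for p in n])
print([atz(s,*S(*p),.008).round(4) for p in [(150,300),(165,345),(372,318),(362,275)]])
```

```text
[0.46825227 0.22522434 0.14192896] 9.775468991381175e-05 [0.6365196  0.21874647 0.14357207] 0.015783755979905043
0.1683999868696642 -0.03847853770893978 0.009128371923913494 mid [0.55169061 0.22201217 0.14274372]
[array([0.503 , 0.2389, 0.073 ]), array([0.5855, 0.2528, 0.073 ])]
[array([0.5002, 0.2031, 0.073 ]), array([0.5825, 0.1954, 0.073 ])]
[array([0.4841, 0.2561, 0.008 ]), array([0.4803, 0.1971, 0.008 ]), array([0.6052, 0.1916, 0.008 ]), array([0.6154, 0.2479, 0.008 ])]
```

>>> {"name": "apply_moves", "arguments": {
  "commands": [0.03,-0.1,0.4,0,0,0,0,0,0.6,0,0,0,0,0,0.6,0,0,0,0,0,0.6,0,0,0,0,0,0.3,0,0,0,0,0,0,0,0,0,0,0,0,0,0,0]
}}

```text
clock: 12.4
position: [0.5559, 0.2235, 0.0476]
ee_rot: [0.0, 0.723, 0.691, 0.0]
contact_force: [0.7, 0.4, -1.6]
width: 0.0162
```

Run:
```python
from h import *
togo([.5550,.2235,.040],1.526)
```

```text
t 12.4 pos [0.5559 0.2235 0.0476] yaw 1.5262 F [ 0.7  0.4 -1.6] w 0.0162
shift m [-0.     -0.0009  0.0076] turn rad [ 0.0004 -0.0001  0.0002]
```

>>> {"name": "apply_moves", "arguments": {
  "commands": [0,0,0.08,0,0,0,0,0,0.06,0,0,0,0,0,0.05,0,0,0,0,0,0,0,0,0,0,0,0,0,0,0]
}}

```text
clock: 12.9
position: [0.5571, 0.2252, 0.0439]
ee_rot: [-0.0, 0.723, 0.691, 0.003]
contact_force: [-1.6, 4.9, 7.4]
width: 0.0162
```

Run:
```python
from h import *
togo([.5550,.2235,.040],1.526)
s=cam("side")
cv2.imwrite("pics/a7.png",crop(s,255,130,90,60,7,0))
```

```text
t 12.9 pos [0.5571 0.2252 0.0439] yaw 1.5246 F [-1.6  4.9  7.4] w 0.0162
shift m [-0.0018 -0.0021  0.0039] turn rad [ 0.0036 -0.0039 -0.0014]
```

View pics/a7.png

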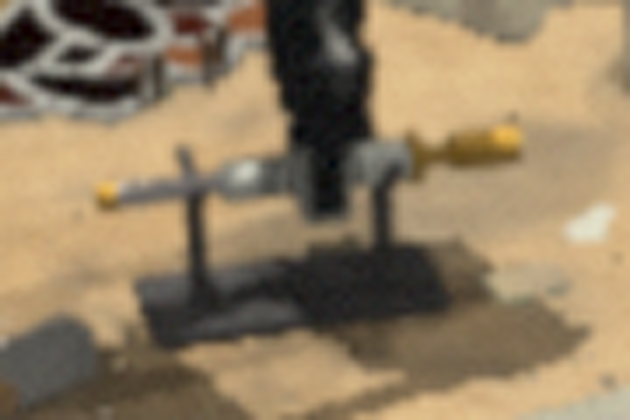

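>>> {"name": "apply_moves", "arguments": {
  "commands": [0.1,0,0,0,0,0,0.0,0,0.06,0,0,0,0,0,0,0,0,0,0,0,0,0,0,0]
}}

```text
clock: 13.35
position: [0.5573, 0.2275, 0.0416]
ee_rot: [0.0, 0.723, 0.691, 0.002]
contact_force: [-0.9, 3.5, 7.5]
width: 0.0156
```

Run:
```python
from h import *
togo([.5550,.2235,.040],1.526);print(manip.get_state()["moment"])
```

```text
t 13.35 pos [0.5573 0.2275 0.0416] yaw 1.5258 F [-0.9  3.5  7.5] w 0.0156
shift m [-0.0041 -0.0021  0.0016] turn rad [ 0.0033 -0.0025 -0.0002]
[0.58879986 0.46778978 0.02690694]
```

Still bearing on the right flank; another small shift.

>>> {"name": "apply_moves", "arguments": {
  "commands": [0.08,0,0,0,0,0,0.0,0,0.06,0,0,0,0,0,0,0,0,0,0,0,0,0,0,0]
}}

```text
clock: 13.75
position: [0.5573, 0.2277, 0.0414]
ee_rot: [0.002, 0.722, 0.691, 0.001]
contact_force: [-3.1, -3.6, 18.2]
width: 0.0161
```

Run:
```python
from h import *
togo([.5550,.2235,.040],1.526);print(manip.get_state()["moment"])
```

```text
t 13.75 pos [0.5573 0.2277 0.0414] yaw 1.527 F [-3.1 -3.6 18.2] w 0.0161
shift m [-0.0043 -0.0022  0.0014] turn rad [0.0036 0.0013 0.001 ]
[-0.47609427  0.9098372   0.03729274]
```

>>> {"name": "apply_moves", "arguments": {
  "commands": [-0.03,0,-0.06,0,0,0,0,0,0,0,0,0,0,0,0,0,0,0]
}}

```text
clock: 14.05
position: [0.5573, 0.2276, 0.0416]
ee_rot: [0.001, 0.723, 0.691, 0.001]
contact_force: [-0.6, -0.0, 9.8]
width: 0.0158
```

>>> {"name": "apply_moves", "arguments": {
  "commands": [0,0,0,0,0,0,0,0,0,0,0,0,0,0,0,0,0,0,0,0,0,0,0,0,0,0,0,0,0,0,0,0,0,0,0,0,0,0,0,0,0,0,0,0,0,0,0,0,0,0,-0.3,0,0,0,0,0,-0.6,0,0,0,0,0,-0.8,0,0,0,0,0,-0.8,0,0,0,0,0,-0.8,0,0,0,0,0,0,0,0,0],
  "jaw": 1
}}

```text
clock: 15.45
position: [0.5586, 0.2287, 0.1433]
ee_rot: [0.002, 0.723, 0.691, 0.004]
contact_force: [0.1, 0.8, -0.4]
width: 0.0857
```

Run:
```python
from h import *
togo([.5550,.2235,.040],1.526)
s=cam("side")
a=crop(s,255,130,90,60,7,0)
b=crop(s,310,215,90,35,7,0)
cv2.imwrite("pics/a8.png",cv2.resize(np.vstack([a,b]),None,fx=.9,fy=.9))
```

```text
t 15.45 pos [0.5586 0.2287 0.1433] yaw 1.5261 F [ 0.1  0.8 -0.4] w 0.0857
shift m [-0.0056 -0.0042  0.1033] turn rad [ 0.0081 -0.0028  0.0001]
```

View pics/a8.png

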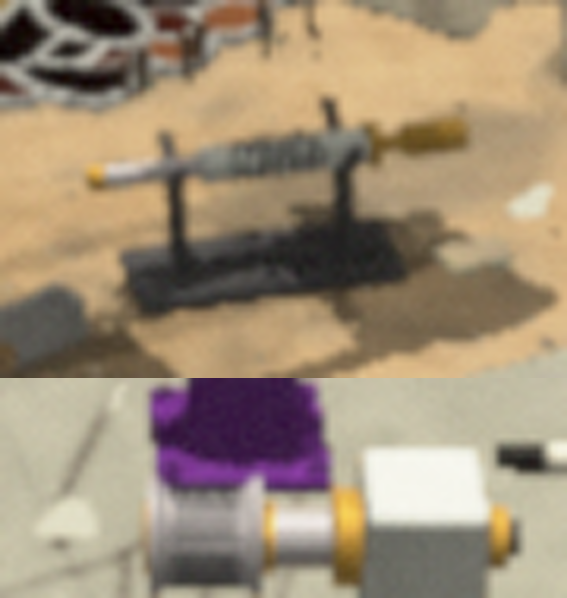

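Run:
```python
from h import *
s=cam("side");S=lambda x,y:(255+x/6.3,130+y/6.3)
a=atz(s,*S(90,176),.06);b=atz(s,*S(465,133),.06);print(a,b,np.linalg.norm(b-a),a+(b-a)*90/181.5)
manip.sign_off()
```

```text
[0.46669347 0.23437844 0.06      ] [0.64626944 0.22377909 0.06      ] 0.179888508682387 [0.55573941 0.22912256 0.06      ]
the job is handed in; nothing more can be done
```

I drew the sleeve back about 10 to 13 mm and the nozzle popped loose. I then let go, pulled the nozzle straight out along its axis, and the sleeve snapped home. I lowered the nozzle into the rest, released it and backed the gripper off about 100 mm. I handed the job in at about 15.5 s; the hand-in gave no verdict.

- **Last picture:** the nozzle lies in both forks, lance in the narrow one and grip in the wide one. The sleeve is home, and the contact force is about zero.
- **Position:** I measured the nozzle length as 180 mm, against 181.5 mm expected. The middle of the grip came out at x = 0.556, y = 0.229.
- **Disagreement:** that y is about 5 mm off my earlier camera estimate of the rest's centre, 0.2235. While seating the nozzle, side forces also pushed it that way, until at y ≈ 0.228 it bore almost straight up on the forks. I therefore take my camera estimate to be wrong, not the seating.
- **Not checked:** the other things show no visible shift in the views I looked at, but I did not measure them all.

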